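Seat a keyed sample carrier in a disc-scan tester

TASK

Mount the sample carrier on the disc tester. First press the tester's small lift lever fully down so that its probe arm swings up out of the way; then take the carrier out of its stand by the bar grip, put its shaft into the tester's hub, turn it until the key drops into the keyway, and push it fully home against the spring contact. Finish while still holding it pressed down there (the hub's clamp screw will be tightened by a colleague); let nothing touch the probe arm itself and leave the other things on the bench where they are.

Things in the scene. Friction and masses are not known exactly. Their poses are not given: they have to be found in the camera images.
- tester: Disc tester: a fixed grey instrument, deck 190 x 124 mm, 45 mm high. Origin under the hub's axis at bench level; z up, +x along the deck towards its head (roughly to the robot's right). The deck runs from 58 mm behind the hub's axis (-x) to 132 mm ahead of it. The head is two aluminium cheeks, 31 mm across, top 105 mm high, 95 mm ahead of the hub's axis.
- hub_mouth (a point): Middle of the hub's bore at its upper face, 75 mm above the bench; axes as the tester's. Steel hub 44 mm across; bore 17.5 mm; one keyway 6.6 mm wide, reaching 13 mm from the axis, full depth. The keyway points away from the head (-x), but up to 0.5 rad off either way; that angle is not measured. A stiff gear motor holds the hub (it yields only above 0.5 N m).
- lift_lever (a joint): Lift lever and probe arm on one level axle through the head (along the tester's y). 0: arm level, its tip 35 mm from the hub's axis, in the carrier's way; 1.15 rad: stop, arm swung up (tip 59 mm from the hub's axis, top 156 mm above the bench). Starts at 0 to 0.12. Press the lever's pad straight down with 2 to 5 N; it stays where it is left.
- lever_pad (a point): Middle of the top of the lever's black thumb pad (22 x 16 x 5 mm), 45 mm from the axle. The lever stands 60 mm to the tester's -y side of the arm and points to +x, away from the hub: 38 degrees up at 0 (pad 122 mm above the bench), 28 degrees below level at the stop (pad 73 mm).
- probe_arm: Slim aluminium arm, 60 mm long, with a small black probe at its end, over the deck between head and hub. Origin on the axle's axis between the cheeks, 92 mm above the bench, 95 mm from the hub's axis. Delicate: moved by the lever only.
- carrier_grip (a point): Centre of the carrier's black bar grip, 30 mm above the underside of its disc. The bar is 36 mm long (x), 14 mm wide (y) and 33 mm high (13 to 46 mm above the disc's underside); pinch it across its 14 mm. z up; +x is the side of the shaft's key, and of a dark pin on the disc's rim. At the start +x points to the robot's left (+y), up to 0.55 rad off.
- carrier: Sample carrier, 0.2 to 0.4 kg: aluminium disc 84 mm across, 6 mm thick, with a 3 mm white ceramic sample; the bar grip above, a steel shaft below. Origin at the middle of the disc's underside, axes as carrier_grip. It is home when this underside lies on the hub's face. At the start it stands upright in its stand.
- shaft_end (a point): Centre of the shaft's lower end, 34 mm below the disc's underside, 64 mm below carrier_grip. Shaft 16 mm across, last 4 mm chamfered. Its key, 5 mm wide, reaches 12 mm from the axis, from 24 to 4 mm below the disc: the last 10 mm of shaft are plain and enter the bore at any angle, then the key meets the hub's face.
- carrier_stand: Grey plastic stand, fixed: foot 84 x 84 x 8 mm and an upright tube of 40 mm outer and 27 mm inner diameter, top 45 mm above the bench; origin at the centre of its underside. The shaft hangs loosely in the tube and the disc lies on the tube's top.
- spring_contact (a joint): Brass spring plunger in the hub's bore: 0 up, its top 27.5 mm below the hub's face; grows as it is pressed down, 0.0065 m when the carrier is home. It pushes up with 6 N at 0 and 9 N when home, so a carrier let go rises again.
- hex_key: Bystander: bent steel hex key, 77 x 24 x 5 mm, origin at the centre of its underside.
- sample_box: Bystander: small blue sample box, 58 x 76 x 28 mm, origin at the centre of its underside.
- coil_standard: Bystander: grey round coil with two pins up, 50 mm across and 46 mm high, origin at the centre of its underside.
- tweezers: Bystander: steel tweezers lying flat, 124 x 14 x 9 mm, origin at the centre of their underside.
- spare_disc: Bystander: flat olive-green spare sample disc, 38 mm across and 8 mm thick, origin at the centre of its underside.
There are look-alikes about, which are no part of the job. There is more than one size of the carrier; the job needs the larger.

How it is judged:
On the way, in this order (a step that is already met when the one before it is completed fails the run):
1. the lift lever is pressed down and the probe arm is up (value of joint lift_lever above 1 rad), for 0.2 s.
2. the carrier's key has dropped into the hub's keyway (z of shaft_end in the frame of hub_mouth below -0.016 m and horizontal distance between shaft_end and hub_mouth below 0.003 m), for 0.1 s.
At the end, for the whole second after the job is handed in: The gripper still presses on the carrier (over 2 N), whose keyed shaft is home in the hub: disc within 2 mm of the hub face, shaft within 3 mm of the bore axis, tilt under 0.08 rad, spring contact pressed at least 4.5 mm; the lift lever is still down (over 1.0 rad) (z of shaft_end in the frame of hub_mouth below -0.032 m and horizontal distance between shaft_end and hub_mouth below 0.003 m and angle between carrier_grip's own z axis and vertical below 0.08 rad and value of joint spring_contact above 0.0045 m and contact force between the fingers and carrier above 2 N and value of joint lift_lever above 1 rad); the arm keeps its last pose, push and grip.
It fails at once if something pressed on the probe arm itself (contact force between probe_arm and anything else above 1.5 N).
It fails at once if a bystander was pushed away (distance of any of hex_key, sample_box, coil_standard, tweezers, spare_disc from where it was at the start of the episode above 0.03 m).
It also fails if it takes over 61 s, if anything falls off the work surface, if the arm or the gripper's body presses on something with over 40 N, if the wrist force passes 120 N, or if a joint passes its speed limit or range.

ROBOT

A 7-joint arm with a two-finger parallel gripper is mounted at the origin on a cart in front of the work surface, level with it; the furniture and walls round the work are solid. World frame = base frame: x ahead of the robot, y to its left, z up, the work surface at z = 0. Lengths are in m, angles in rad, forces in N, time in s.
With the tool pointing down it reaches from about 0.4 to 0.85 m from the base axis. Payload 6.9 kg.
Tool frame: the origin (TCP) lies on the centre line of the jaws, within the pads' length; the fingertips stand 19 mm ahead of it and the grasp point (between the pads) is the TCP; z points along the fingers, y is the direction in which the jaws open and shut (so a half turn about z gives the same grasp; the last joint's range is limited). The gripper opens to 85 mm and grips with 20 to 120 N. Pads are 22 mm wide; open, the fingers measure 114 mm over their backs; the gripper's body (76 mm by 85 mm) begins 54 mm behind the grasp point. The pads swing forward as they close: fully open they stand 13 mm farther back than shut.
Start: joints at [-1.04, 0.507, -0.238, 1.5, 0.126, 1.149, -0.155], TCP at [0.258, 0.569, 0.25] pointing down, gripper open.
Joint ranges: [-3.08, 3.08], [-0.24, 2.05], [-1.43, 1.35], [0, 2.5], [-1.52, 4.66], [0.17, 1.96], [-2.89, 2.89]. Speed limits (rad/s): [2.39, 2.39, 3.14, 3.14, 3.14, 3.14, 3.14].

INTERFACE

Orientations are given as a unit quaternion [x, y, z, w].
In Python, from bench import telemetry, eyes, workorder, look_for, mark_of gives the robot as it stands.
- The arm moves only by the tool jog_arm, never from a script. Its argument "targets" is a list of rows, each a list of 3 entries, a list of its own where there are three numbers: the shift along the world's x, y, z as a fraction of full scale, then the turn, a rotation vector about the world's x, y, z as a fraction of full scale, then the closure, from 0 (fully open) to 1 (shut). In form: [[[x, y, z], [wx, wy, wz], jaw], ...]. A call has 1 to 10 rows; each row is the pose to reach, as a shift and turn from the pose commanded when the call began; what a row does not reach only later rows make up. Full scale, the value 1, is 120 mm for a shift and 0.5 rad for a turn. A row lasts 1/8 s, in which the tool goes at most 62.5 mm and 10.7 degrees, less where a joint would pass 70% of its speed; a pose out of reach is approached as far as the arm can. A call with a number of a shift or a turn outside -1 to 1 is refused whole. A call with a gripper value outside its range is refused whole. The fingers move at their own pace and stop on an object; "force" is the grip in N (left out, the last holds). Time passes only in rows, so rows that repeat a pose let the fingers close. It gives the time, the measured TCP pose, the force and the opening at its end, in the units of the state.
- telemetry.observe(): the state, without advancing time (a new reading comes with each control period).
- eyes.snapshot(name): name is "scene" or "side" or "wrist"; returns a dict with "frame" (480x640x3 uint8, blue, green, red), "intrinsics" (3x3 intrinsics, pixels), "R" (3x3) and "t" (3): a world point X has camera coordinates R X + t. Camera axes: x right, y down, z forward; pixel columns grow to the right and rows downward; lengths in m; the calibration is good to about 2 mm. A picture is of the moment at which its call begins. There is no depth.
- workorder.sign_off(): hands the job in, once; it reports no verdict.
Trained networks look in the newest picture that a camera, given by its name, has taken for a name from the list of things; names that differ only in an ending like _2 or _b are one class to them, and where a whole thing is asked for, a point or a joint stands for the part that bears it (a point fixed in the world has none). Each returns a list of dicts, best first, with "conf" (0 to 1); they miss things now and then, are a little off and sometimes report something else, mostly with a low value. They report only what shows in the picture. A call takes as long as a camera call. They do not tell look-alikes from the thing itself.
- look_for(camera, query): "bbox" ([left, top, width, height] in pixels, round what is visible of it).
- mark_of(camera, query): "xy" ([column, row] in pixels: a listed point, or the origin of a listed thing).
The state is a dict: "t": time; "joints": joint angles; "joint_vel": joint speeds; "joint_efforts": joint torques, N m; "tool_pos": TCP position; "tool_rot": TCP orientation; "wrist_force": force on the tool from outside, world axes, zero at the start; "torque": the same for the moment, N m; "finger_gap": finger opening in m.
Only numpy, scipy, OpenCV 4.12 (cv2) and the standard library are available. Lean on these libraries where they do the work, as an engineer would, in place of code of your own. Each camera call takes 0.05 s, during which the arm holds its last target. There are 200 camera calls.

## Working session

There is one attempt and no reset: what is moved stays moved. The work goes in short steps, Python scripts to look and compute and a tool call to move; the robot and the scene stay as the last step left them, time stands still between calls to the robot, and variables do not carry over. Pictures are saved under pics/ and viewed, about 8 in all and at most 12, crops included, and the job is handed in when it is done.

Besides the shell and the picture viewer there is one more tool, called in YAML: its name, and indented under it one key for each argument. jog_arm: Moves the arm, as the interface text tells. Shift numbers are shares of 120 mm and turn numbers shares of 0.5 rad, none past 1 either way. Its arguments: {"type":"object","properties":{"targets":{"type":"array"},"force":{"type":"number"}},"required":["targets"]}

```bash
ls; mkdir -p pics; cat > h.py <<'E'
import numpy as np, cv2
from bench import telemetry, eyes, workorder, look_for, mark_of
from scipy.spatial.transform import Rotation as Rn
def snap(c,name=None):
    s=eyes.snapshot(c)
    if name: cv2.imwrite('pics/%s.png'%name,s['frame'])
    return s
def onplane(s,uv,z):
    K,R,t=[np.array(s[k]) for k in('intrinsics','R','t')]
    d=R.T@np.linalg.solve(K,[uv[0],uv[1],1]); c=-R.T@t
    return c+d*(z-c[2])/d[2]
def proj(s,X):
    K,R,t=[np.array(s[k]) for k in('intrinsics','R','t')]
    p=K@(R@np.array(X)+t); return p[:2]/p[2]
def tri(obs):
    A=[];b=[]
    for s,uv in obs:
        K,R,t=[np.array(s[k]) for k in('intrinsics','R','t')]
        d=R.T@np.linalg.solve(K,[uv[0],uv[1],1]);d/=np.linalg.norm(d);P=np.eye(3)-np.outer(d,d)
        A.append(P);b.append(P@(-R.T@t))
    A=np.vstack(A);b=np.hstack(b)
    x,r,_,_=np.linalg.lstsq(A,b,rcond=None); return x,np.sqrt(r)
E
python3 - <<'E'
from h import *
S={c:snap(c,c+'0') for c in('scene','side')}
for q,z in [('tester',0),('hub_mouth',.075),('lever_pad',.12),('carrier_grip',.075),('carrier',.045),('carrier_stand',0),('probe_arm',.092),('hex_key',0),('sample_box',0),('coil_standard',0),('tweezers',0),('spare_disc',0)]:
    for c in S:
        for m in mark_of(c,q)[:3]:
            if m['conf']>.2: print(q,c,round(m['conf'],2),np.round(m['xy']),onplane(S[c],m['xy'],z).round(3))
print(telemetry.observe())
for c in S: print(c,(-np.array(S[c]['R']).T@S[c]['t']).round(3))
cv2.imwrite('pics/both.png',np.hstack([cv2.resize(S[c]['frame'],(400,300)) for c in S]))
E
```

```text
pics
tester scene 0.86 [304. 295.] [ 0.452 -0.151  0.   ]
tester scene 0.68 [306. 267.] [ 0.497 -0.064  0.   ]
tester side 0.57 [322. 312.] [ 0.462 -0.147  0.   ]
hub_mouth scene 0.58 [305. 268.] [ 0.452 -0.154  0.075]
hub_mouth side 0.97 [321. 283.] [ 0.449 -0.161  0.075]
hub_mouth side 0.64 [345. 304.] [ 0.443 -0.241  0.075]
lever_pad scene 0.69 [370. 334.] [ 0.449 -0.422  0.12 ]
lever_pad side 0.64 [344. 306.] [ 0.396 -0.297  0.12 ]
lever_pad side 0.22 [412. 325.] [ 0.45  -0.391  0.12 ]
carrier_grip scene 0.65 [372. 335.] [ 0.476 -0.387  0.075]
carrier_grip scene 0.51 [364. 227.] [ 0.644 -0.074  0.075]
carrier_grip side 0.89 [419. 340.] [ 0.478 -0.382  0.075]
carrier_grip side 0.71 [368. 243.] [ 0.627 -0.08   0.075]
carrier scene 0.81 [368. 346.] [ 0.472 -0.383  0.045]
carrier scene 0.62 [364. 236.] [ 0.649 -0.068  0.045]
carrier side 0.97 [413. 357.] [ 0.47  -0.381  0.045]
carrier side 0.74 [365. 254.] [ 0.629 -0.069  0.045]
carrier side 0.53 [417. 342.] [ 0.504 -0.356  0.045]
carrier_stand scene 0.96 [368. 360.] [ 0.478 -0.378  0.   ]
carrier_stand side 0.61 [407. 377.] [ 0.472 
[... 1058 characters left out ...]
3762485,  1.5001836 ,  0.12570245,
        1.14889059, -0.15479739]), 'joint_vel': array([ 0.00138345, -0.00095103, -0.00122074,  0.00144199,  0.00016482,
       -0.00014845,  0.00033862]), 'joint_efforts': array([-2.67431169e-04, -6.20358467e+01, -2.18494512e+00, -2.49961925e+01,
        1.38866412e-02,  2.21181159e-03, -9.00207311e-06]), 'tool_pos': array([0.2575999 , 0.56944549, 0.25031148]), 'tool_rot': array([ 2.10808461e-01,  9.77527387e-01,  2.41868717e-05, -3.76997930e-06]), 'wrist_force': array([-0.45923525,  0.16359836,  0.10193488]), 'torque': array([ 0.00320297, -0.0134149 ,  0.03619059]), 'finger_gap': 0.08518510450013835}
scene [ 0.054 -1.014  0.806]
side [-0.015 -0.815  0.551]
```

View pics/scene0.png

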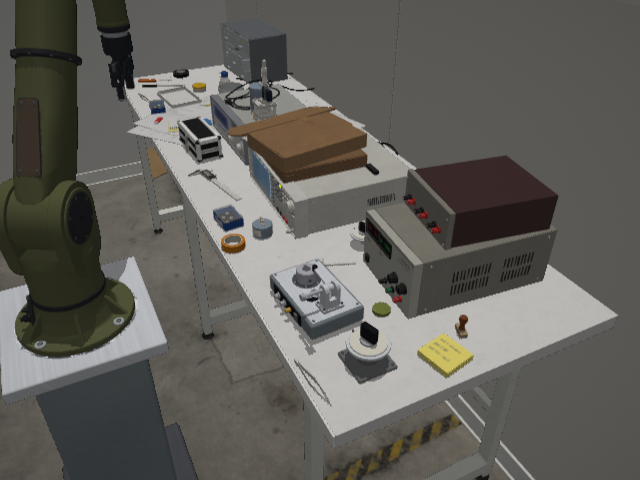

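View pics/side0.png

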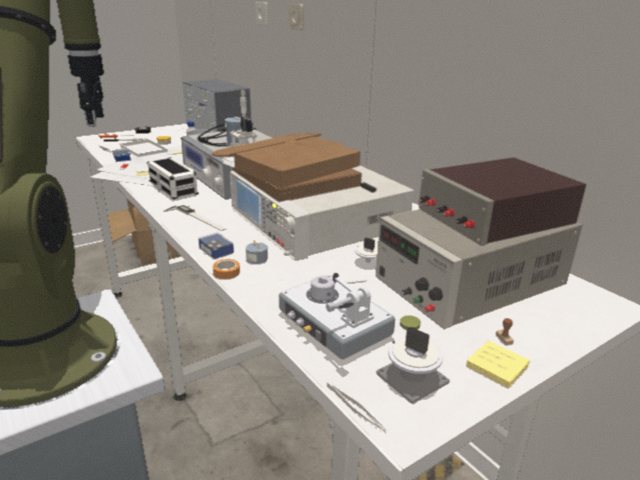

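Scene and side agree. Hub is at about (0.45, -0.157), the head lies towards world -y, and the large carrier in its stand is at about (0.475, -0.38). The small carrier at (0.63, -0.07) is the look-alike. I'll set out along an arc.

jog_arm:
  targets:
    - [[0.35,-0.47,0.25],[0,0,-0.15],0.5]
    - [[0.67,-0.95,0.5],[0,0,-0.3],1]
    - [[0.67,-0.95,0.5],[0,0,-0.3],1]

```text
t: 1.68
tool_pos: [0.3408, 0.4527, 0.312]
tool_rot: [0.286, 0.958, 0.001, 0.001]
wrist_force: [-0.0, 1.0, -0.6]
finger_gap: 0.0324
```

jog_arm:
  targets:
    - [[0.25,-0.47,0.2],[0,0,-0.15],1]
    - [[0.5,-0.95,0.4],[0,0,-0.3],1]
    - [[0.5,-0.95,0.4],[0,0,-0.3],1]

```text
t: 2.05
tool_pos: [0.4008, 0.3377, 0.3602]
tool_rot: [0.358, 0.934, 0.001, 0.002]
wrist_force: [-0.0, -0.1, 0.1]
finger_gap: -0.0002
```

jog_arm:
  targets:
    - [[0.17,-0.48,0],[0,0,-0.15],1]
    - [[0.33,-0.96,0],[0,0,-0.3],1]
    - [[0.33,-0.96,0],[0,0,-0.3],1]

```text
t: 2.42
tool_pos: [0.439, 0.222, 0.3584]
tool_rot: [0.427, 0.904, -0.001, 0.001]
wrist_force: [0.3, 0.4, 0.8]
finger_gap: 0.0001
```

jog_arm:
  targets:
    - [[0.1,-0.48,0],[0,0,-0.15],1]
    - [[0.17,-0.96,0],[0,0,-0.3],1]
    - [[0.17,-0.96,0],[0,0,-0.3],1]

```text
t: 2.8
tool_pos: [0.4584, 0.1079, 0.3583]
tool_rot: [0.493, 0.87, -0.0, 0.0]
wrist_force: [0.3, 1.0, 0.5]
finger_gap: 0.0002
```

jog_arm:
  targets:
    - [[0,-0.48,0],[0,0,-0.18],1]
    - [[0,-0.96,0],[0,0,-0.36],1]
    - [[0,-0.96,0],[0,0,-0.36],1]

```text
t: 3.18
tool_pos: [0.458, -0.0065, 0.3584]
tool_rot: [0.569, 0.823, -0.0, 0.0]
wrist_force: [0.3, 0.0, 0.3]
finger_gap: 0.0002
```

jog_arm:
  targets:
    - [[0,-0.48,0],[0,0,-0.18],1]
    - [[-0.1,-0.96,0],[0,0,-0.36],1]
    - [[-0.1,-0.96,0],[0,0,-0.36],1]

```text
t: 3.55
tool_pos: [0.4457, -0.1213, 0.3583]
tool_rot: [0.64, 0.768, -0.0, 0.0]
wrist_force: [0.6, 1.6, 0.7]
finger_gap: -0.0003
```

jog_arm:
  targets:
    - [[-0.1,-0.45,0],[0,0,-0.18],1]
    - [[-0.3,-0.95,0],[0,0,-0.36],1]
    - [[-0.3,-0.95,0],[0,0,-0.36],1]

```text
t: 3.92
tool_pos: [0.4094, -0.235, 0.3583]
tool_rot: [0.706, 0.708, -0.0, 0.0]
wrist_force: [0.4, 1.1, -1.2]
finger_gap: -0.0001
```

```bash
python3 - <<'E'
from h import *
S={c:snap(c,c+'1') for c in('wrist','scene','side')}
print(telemetry.observe()['tool_pos'],telemetry.observe()['joints'].round(2))
for q,z in [('tester',0),('hub_mouth',.075),('lever_pad',.12),('carrier_grip',.075),('carrier',.045),('carrier_stand',0),('probe_arm',.092)]:
    o=[]
    for c in S:
        for i,m in enumerate(mark_of(c,q)[:2]):
            if m['conf']>.3: print(q,c,round(m['conf'],2),np.round(m['xy']),onplane(S[c],m['xy'],z).round(3))
E
```

```text
[ 0.41158864 -0.23069711  0.35795617] [ 0.16  0.2   0.38  1.69 -0.08  1.27  0.56]
tester wrist 0.68 [360. 124.] [ 0.458 -0.154  0.   ]
tester scene 0.71 [306. 295.] [ 0.454 -0.153  0.   ]
tester side 0.78 [322. 311.] [ 0.464 -0.144  0.   ]
hub_mouth wrist 0.78 [369. 124.] [ 0.46  -0.156  0.075]
hub_mouth scene 0.89 [305. 268.] [ 0.453 -0.154  0.075]
hub_mouth side 0.97 [320. 280.] [ 0.454 -0.152  0.075]
lever_pad wrist 0.57 [310. 264.] [ 0.401 -0.29   0.12 ]
lever_pad scene 0.53 [312. 299.] [ 0.401 -0.298  0.12 ]
lever_pad scene 0.45 [305. 294.] [ 0.395 -0.279  0.12 ]
lever_pad side 0.89 [346. 305.] [ 0.4   -0.297  0.12 ]
lever_pad side 0.51 [413. 356.] [ 0.401 -0.444  0.12 ]
carrier_grip wrist 0.57 [376. 324.] [ 0.477 -0.378  0.075]
carrier_grip scene 0.65 [367. 334.] [ 0.469 -0.381  0.075]
carrier_grip scene 0.49 [366. 355.] [ 0.442 -0.424  0.075]
carrier_grip side 0.9 [369. 241.] [ 0.634 -0.072  0.075]
carrier_grip side 0.74 [416. 340.] [ 0.474 -0.38   0.075]
carrier wrist 0.83 [561.   9.] [ 0.653 -0.044  0.045]
carrier wrist 0.66 [372. 309.] [ 0.476 -0.374  0.045]
carrier scene 0.83 [366. 346.] [ 0.47  -0.381  0.045]
carrier scene 0.73 [368. 357.] [ 0.459 -0.407  0.045]
carrier side 0.74 [412. 357.] [ 0.47  -0.38   0.045]
carrier side 0.67 [366. 252.] [ 0.637 -0.064  0.045]
carrier_stand wrist 0.7 [361. 218.] [ 0.463 -0.268  0.   ]
carrier_stand scene 0.67 [369. 360.] [ 0.481 -0.377  0.   ]
carrier_stand side 0.75 [408. 378.] [ 0.471 -0.376  0.   ]
probe_arm wrist 0.59 [465.  54.] [ 0.544 -0.094  0.092]
probe_arm scene 0.5 [329. 287.] [ 0.46  -0.25   0.092]
probe_arm side 0.76 [358. 293.] [ 0.467 -0.245  0.092]
```

View pics/wrist1.png

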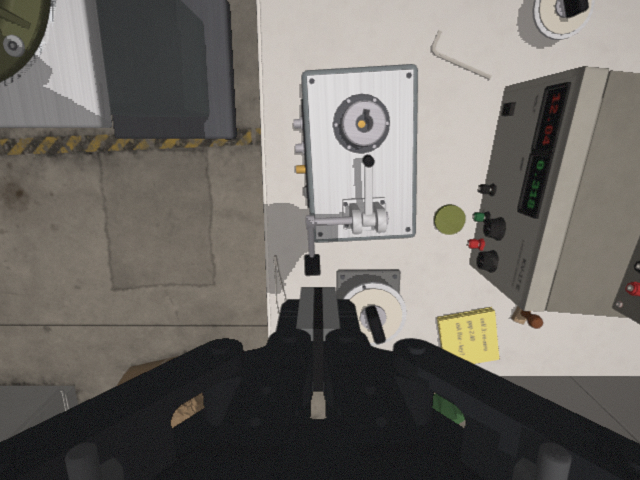

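The wrist view shows the hub at about (362,122), the lever pad at (312,264) and the carrier bar at (375,322). I'll enlarge the hub and carrier for the angles.

```bash
python3 - <<'E'
import cv2,numpy as np
a=cv2.imread('pics/wrist1.png')
h=cv2.resize(a[85:160,325:400],(400,400),interpolation=cv2.INTER_CUBIC)
c=cv2.resize(a[265:365,325:425],(400,400),interpolation=cv2.INTER_CUBIC)
cv2.imwrite('pics/z1.png',np.hstack([h,c]))
E
```

```text
(no output)
```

View pics/z1.png

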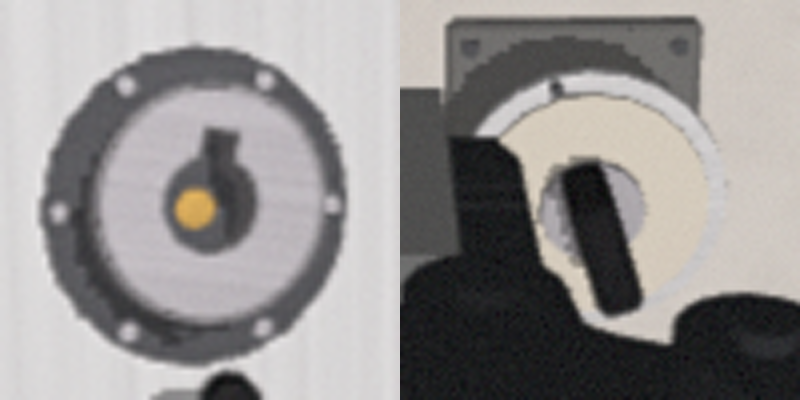

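jog_arm:
  targets:
    - [[-0.07,-0.5,-0.5],[0,0,0],1]
    - [[-0.07,-0.5,-0.95],[0,0,0],1]
    - [[-0.07,-0.5,-0.95],[0,0,0],1]
    - [[-0.07,-0.5,-0.95],[0,0,0],1]

```text
t: 5.62
tool_pos: [0.4021, -0.2931, 0.2451]
tool_rot: [0.705, 0.709, 0.0, -0.0]
wrist_force: [0.1, -0.8, 0.6]
finger_gap: 0.0001
```

jog_arm:
  targets:
    - [[0,0,-0.4],[0,0,0],1]
    - [[0,0,-0.7],[0,0,0],1]
    - [[0,0,-0.85],[0,0,0],1]
    - [[0,0,-0.92],[0,0,0],1]

```text
t: 6.12
tool_pos: [0.4035, -0.2935, 0.1353]
tool_rot: [0.704, 0.71, 0.001, 0.002]
wrist_force: [0.1, 0.1, 2.7]
finger_gap: 0.0001
```

jog_arm:
  targets:
    - [[0,-0.02,-0.08],[0,0,0],1]
    - [[0,-0.03,-0.16],[0,0,0],1]
    - [[0,-0.04,-0.24],[0,0,0],1]

```text
t: 6.5
tool_pos: [0.4025, -0.2983, 0.1052]
tool_rot: [0.705, 0.709, 0.0, 0.001]
wrist_force: [1.3, 1.7, 3.6]
finger_gap: -0.0001
```

```bash
python3 - <<'E'
from h import *
s=snap('side','side2'); f=s['frame']
p=proj(s,[.40,-.29,.1]);u,v=p.astype(int);print(p)
cv2.imwrite('pics/z2.png',cv2.resize(f[v-60:v+60,u-80:u+80],(800,600),interpolation=cv2.INTER_CUBIC))
# old wrist image geometry: camera fixed to tool -> recompute from current cam minus tool motion
w=eyes.snapshot('wrist');o=telemetry.observe()
T0=np.array([0.41158864,-0.23069711,0.35795617]);R0=Rn.from_quat([.706,.708,0,0]).as_matrix()
R1=Rn.from_quat(o['tool_rot']).as_matrix();D=R0@R1.T
Rw=w['R']@D.T; c=-np.array(w['R']).T@w['t']; cw=T0+D@(c-o['tool_pos'])
W=dict(intrinsics=w['intrinsics'],R=Rw,t=-Rw@cw)
print(W,o['tool_pos'],o['wrist_force'])
hc=lambda x,y:(325+x*75/400,85+y*75/400); cc=lambda x,y:(325+(x-400)/4,265+y/4)
H=onplane(W,hc(210,204),.075);k=onplane(W,hc(222,131),.075)
print('hub',H,'key',k,np.degrees(np.arctan2(*(k-H)[1::-1])),np.linalg.norm(k-H))
a=onplane(W,cc(625,305),.091);b=onplane(W,cc(582,170),.091);p=onplane(W,cc(557,90),.051)
print('bar',a,b,(a+b)/2,np.degrees(np.arctan2(*(b-a)[1::-1])),np.linalg.norm(b-a),'pin',p)
E
```

```text
[342.44236453 313.66354834]
{'intrinsics': array([[386.70603627,   0.        , 317.74073348],
       [  0.        , 386.70603627, 241.34138203],
       [  0.        ,   0.        ,   1.        ]]), 'R': array([[ 9.99995249e-01,  3.08230750e-03,  2.42117880e-05],
       [ 2.96609764e-03, -9.64371155e-01,  2.64536344e-01],
       [ 8.38731509e-04, -2.64535016e-01, -9.64375716e-01]]), 't': array([-0.4107135 , -0.28554725,  0.42073011])} [ 0.40134762 -0.29793681  0.104223  ] [ 0.98367217 -0.293182    0.73429252]
hub [ 0.45805836 -0.1510178   0.075     ] key [ 0.45984362 -0.1379643   0.075     ] 82.21227632275387 0.013175013437478213
bar [ 0.48343998 -0.38634046  0.091     ] [ 0.46971116 -0.34502177  0.091     ] [ 0.47657557 -0.36568111  0.091     ] 108.37992312645208 0.04353980126385568 pin [ 0.46723504 -0.33776541  0.051     ]
```

View pics/z2.png

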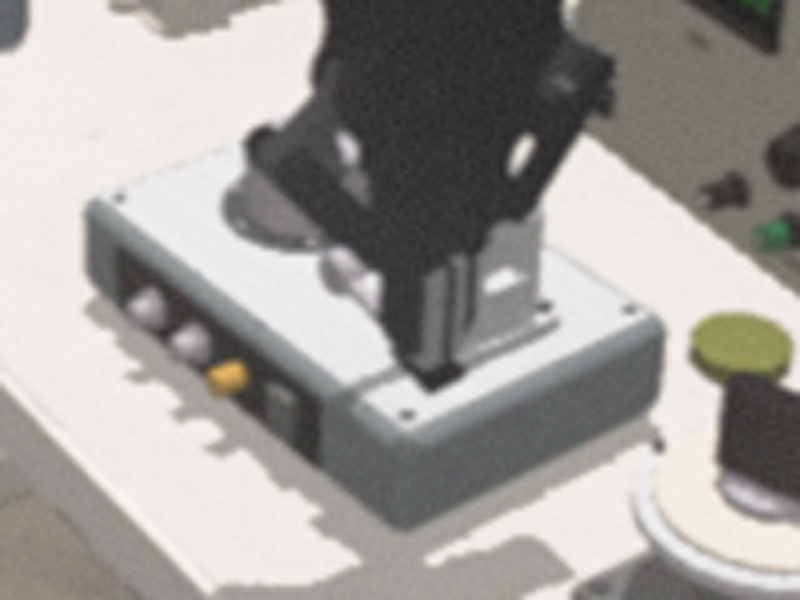

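The crop shows the fingertips on the lever pad, lever about half down. I'll keep pressing.

jog_arm:
  targets:
    - [[0,0,-0.05],[0,0,0],1]
    - [[0,0,-0.09],[0,0,0],1]
    - [[0,0,-0.09],[0,0,0],1]

```text
t: 6.98
tool_pos: [0.4014, -0.2981, 0.0946]
tool_rot: [0.705, 0.709, 0.0, -0.0]
wrist_force: [-1.6, 0.9, 10.0]
finger_gap: -0.0003
```

```bash
python3 - <<'E'
from h import *
s=snap('side'); f=s['frame'];w=snap('scene')
u,v=340,290
cv2.imwrite('pics/z3.png',np.hstack([cv2.resize(f[v-60:v+60,u-60:u+60],(400,400),interpolation=cv2.INTER_CUBIC),cv2.resize(w['frame'][220:340,260:380],(400,400),interpolation=cv2.INTER_CUBIC)]))
o=telemetry.observe();print(o['tool_pos'],o['wrist_force'])
# projected arm tip up/level for check: axle
E
```

```text
[ 0.40134596 -0.29811162  0.09462955] [-1.68173688  0.97044491  9.06069306]
```

View pics/z3.png

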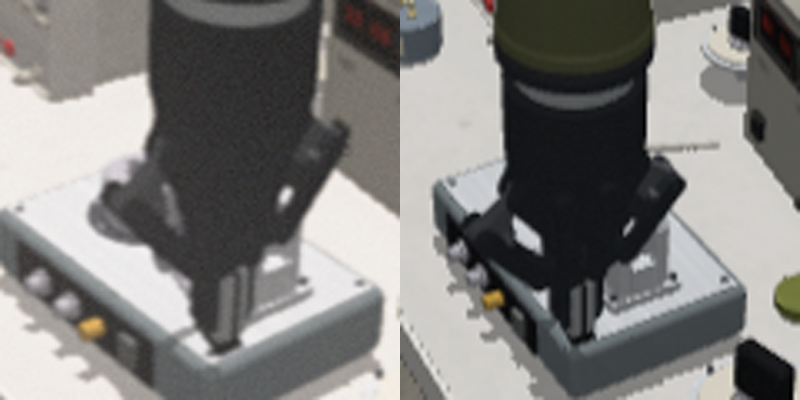

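jog_arm:
  targets:
    - [[0,0,0.3],[0,0,0],1]
    - [[0,0,0.7],[0,0,0],1]
    - [[0,0,1],[0,0,0],0.6]
    - [[0.2,-0.4,1],[0,0,0],0]
    - [[0.4,-0.85,1],[0,0,0],0]
    - [[0.4,-0.85,1],[0,0,0],0]

```text
t: 7.82
tool_pos: [0.4495, -0.4037, 0.213]
tool_rot: [0.706, 0.708, -0.001, 0.0]
wrist_force: [-0.3, 0.5, -0.3]
finger_gap: 0.0723
```

jog_arm:
  targets:
    - [[0,0,0.35],[0,0,0],0]
    - [[0,0,0.45],[0,0,0],0]
    - [[0,0,0.45],[0,0,0],0]

```text
t: 8.2
tool_pos: [0.4495, -0.3997, 0.2686]
tool_rot: [0.705, 0.709, 0.0, 0.0]
wrist_force: [-0.2, 1.0, 0.4]
finger_gap: 0.0856
```

```bash
python3 - <<'E'
from h import *
S={c:snap(c,c+'4') for c in('wrist','side')}
print(telemetry.observe()['tool_pos'],telemetry.observe()['wrist_force'])
for q,z in [('hub_mouth',.075),('carrier_grip',.075),('carrier',.045),('probe_arm',.092),('lever_pad',.073)]:
    for c in S:
        for i,m in enumerate(mark_of(c,q)[:2]):
            if m['conf']>.3: print(q,c,round(m['conf'],2),np.round(m['xy']),onplane(S[c],m['xy'],z).round(3))
E
```

```text
[ 0.44922586 -0.39923532  0.26721383] [0.17819305 0.20310002 0.57396561]
hub_mouth side 0.71 [324. 280.] [ 0.46  -0.154  0.075]
carrier_grip wrist 0.79 [348. 192.] [ 0.474 -0.377  0.075]
carrier_grip side 0.76 [415. 342.] [ 0.471 -0.382  0.075]
carrier_grip side 0.58 [368. 243.] [ 0.627 -0.078  0.075]
carrier wrist 0.91 [346. 187.] [ 0.475 -0.376  0.045]
carrier side 0.91 [371. 253.] [ 0.641 -0.074  0.045]
carrier side 0.65 [415. 358.] [ 0.471 -0.385  0.045]
probe_arm wrist 0.7 [332.  14.] [ 0.458 -0.251  0.092]
probe_arm side 0.75 [357. 295.] [ 0.462 -0.249  0.092]
lever_pad wrist 0.88 [258.  83.] [ 0.402 -0.293  0.073]
lever_pad side 0.76 [344. 328.] [ 0.402 -0.293  0.073]
```

View pics/wrist4.png

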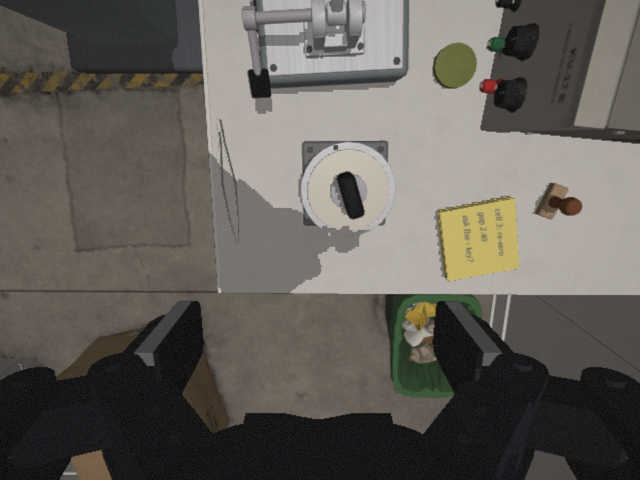

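The wrist picture shows the lever pad low at (258,83), the carrier bar at (351,195) and the pin at (336,147). Next I'll measure the bar angle.

```bash
cat > ang.py <<'E'
from h import *
s=eyes.snapshot('wrist');o=telemetry.observe();f=s['frame']
g=cv2.cvtColor(f,cv2.COLOR_BGR2GRAY)[150:235,300:400]
m=(g<55).astype(np.uint8)
n,l,st,ce=cv2.connectedComponentsWithStats(m)
best=min((i for i in range(1,n) if st[i,4]>200),key=lambda i:np.hypot(*(ce[i]-[51,45])))
pts=np.argwhere(l==best)[:,::-1]+[300,150]
c=cv2.convexHull(pts.astype(np.int32))[:,0]
print('area',st[best,4],st[best])
P=np.array([onplane(s,q,.091)[:2] for q in c]);r=cv2.minAreaRect((P*1000).astype(np.float32));print(r)
# prediction overlay: IoU search over x,y,yaw of bar box silhouette
from scipy.optimize import minimize
mask=np.zeros((480,640),np.uint8);mask[pts[:,1],pts[:,0]]=1
def sil(p):
    x,y,a=p;ca,sa=np.cos(a),np.sin(a);V=[]
    for z in(.058,.091):
        for dx in(-.018,.018):
            for dy in(-.007,.007):V.append(proj(s,[x+ca*dx-sa*dy,y+sa*dx+ca*dy,z]))
    k=np.zeros((480*4,640*4),np.uint8);cv2.fillConvexPoly(k,cv2.convexHull((np.array(V)*4).astype(np.int32)),1);return k
M=cv2.resize(mask,(2560,1920),interpolation=cv2.INTER_NEAREST)
def cost(q):
    k=sil([q[0]/1000,q[1]/1000,q[2]/20]);return 1-(k&M).sum()/(k|M).sum()
b=min((minimize(cost,[474,-378,a*20],method='Nelder-Mead',options=dict(initial_simplex=[[474,-378,a*20],[478,-378,a*20],[474,-374,a*20],[474,-378,a*20+3]])) for a in(1.7,1.85,2.0)),key=lambda r:r.fun)
print('bar x,y',b.x[:2],'yaw',b.x[2]/20,np.degrees(b.x[2]/20),'iou',1-b.fun)
p=onplane(s,(336,147),.051);print('pin',p,'r',np.hypot(*(p[:2]-b.x[:2]/1000)),'pin yaw',np.degrees(np.arctan2(*(p[:2]-b.x[:2]/1000)[::-1])))
print(o['tool_pos'],o['tool_rot'])
E
python3 ang.py
```

```text
area 763 [ 37  22  27  46 763]
((474.2764892578125, -376.7764892578125), (13.380263328552246, 36.613677978515625), 17.72905731201172)
bar x,y [ 475.4641619  -379.04485067] yaw 1.9198682043956048 110.00034533322784 iou 0.8295006123282079
pin [ 0.46409417 -0.34178389  0.051     ] r 0.03895709777715237 pin yaw 106.9692960771089
[ 0.44960393 -0.40017624  0.26817388] [ 7.04987245e-01  7.09219978e-01 -2.91149632e-05 -7.22299266e-05]
```

jog_arm:
  targets:
    - [[0.1,0.1,-0.2],[0,0,0.3],0]
    - [[0.21,0.19,-0.5],[0,0,0.6],0]
    - [[0.21,0.19,-0.95],[0,0,0.6],0]
    - [[0.21,0.19,-0.95],[0,0,0.6],0]

```text
t: 9.35
tool_pos: [0.4731, -0.3755, 0.151]
tool_rot: [0.591, 0.807, 0.0, -0.004]
wrist_force: [0.2, 0.5, 1.0]
finger_gap: 0.0854
```

```bash
python3 - <<'E'
from h import *
o=telemetry.observe();print(o['tool_pos'],o['tool_rot'])
s=snap('wrist','wrist5')
for m in mark_of('wrist','carrier_grip')[:2]: print(m, onplane(s,m['xy'],.075))
print(proj(s,[.4745,-.377,.091]))
E
```

```text
[ 0.47305235 -0.37550251  0.15096969] [ 5.91047245e-01  8.06627375e-01  7.46211265e-05 -3.92768201e-03]
{'xy': [322.0, 270.0], 'conf': 0.72} [ 0.47536818 -0.37731238  0.075     ]
[320.72957195 279.3697597 ]
```

View pics/wrist5.png

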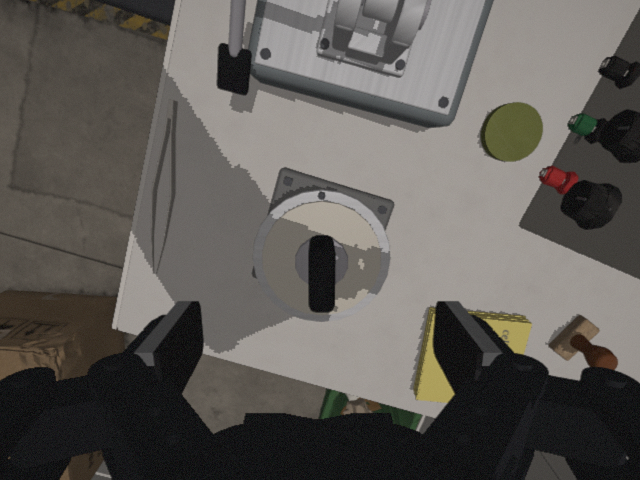

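The bar is upright and centred between the jaws (column 321), so I'll descend and grip.

jog_arm:
  targets:
    - [[0.01,-0.01,-0.3],[0,0,0],0]
    - [[0.01,-0.01,-0.5],[0,0,0],0]
    - [[0.01,-0.01,-0.58],[0,0,0],0]
    - [[0.01,-0.01,-0.58],[0,0,0],0.5]
    - [[0.01,-0.01,-0.58],[0,0,0],1]
    - [[0.01,-0.01,-0.58],[0,0,0],1]
    - [[0.01,-0.01,-0.58],[0,0,0],1]
    - [[0.01,-0.01,-0.58],[0,0,0],1]
  force: 70

```text
t: 10.45
tool_pos: [0.476, -0.3789, 0.0854]
tool_rot: [0.591, 0.807, -0.0, 0.0]
wrist_force: [-1.5, 0.9, 5.8]
finger_gap: 0.0126
```

jog_arm:
  targets:
    - [[0,0,0.2],[0,0,0],1]
    - [[0,0,0.5],[0,0,0],1]
    - [[0,0,0.9],[0,0,0],1]
    - [[0,0,0.9],[0,0,0],1]

```text
t: 10.95
tool_pos: [0.4773, -0.38, 0.1962]
tool_rot: [0.591, 0.807, -0.0, 0.003]
wrist_force: [-0.4, -0.1, -3.4]
finger_gap: 0.0125
```

jog_arm:
  targets:
    - [[0,0,0.45],[0,0,0],1]
    - [[0,0.1,0.87],[0,0,-0.2],1]
    - [[-0.1,0.5,0.87],[0,0,-0.5],1]
    - [[-0.17,1,0.87],[0,0,-0.88],1]
    - [[-0.17,1,0.87],[0,0,-0.88],1]
    - [[-0.17,1,0.87],[0,0,-0.88],1]
    - [[-0.17,1,0.87],[0,0,-0.88],1]

```text
t: 11.82
tool_pos: [0.4553, -0.2598, 0.2966]
tool_rot: [0.753, 0.658, -0.001, -0.0]
wrist_force: [1.1, -0.2, -2.9]
finger_gap: 0.0129
```

```bash
python3 - <<'E'
from h import *
for _ in range(3): s=snap('wrist','wrist6')
o=telemetry.observe();print(o['tool_pos'],o['tool_rot'],o['wrist_force'])
for q,z in (('hub_mouth',.075),('carrier_grip',o['tool_pos'][2]-.01),('probe_arm',.092)):
  for m in mark_of('wrist',q)[:2]: print(q,m, onplane(s,m['xy'],z))
print(proj(s,[.456,-.1535,.075]))
E
```

```text
[ 0.45530049 -0.25969489  0.2967224 ] [ 7.53376877e-01  6.57588902e-01 -3.04769530e-04 -1.55667789e-04] [ 0.0812187  -0.39973017 -2.84926817]
carrier_grip {'xy': [319.0, 320.5], 'conf': 0.9} [ 0.45505228 -0.25981058  0.2867224 ]
probe_arm {'xy': [320.0, 205.2], 'conf': 0.69} [ 0.45752275 -0.25019038  0.092     ]
[302.64079202  88.46193524]
```

View pics/wrist6.png

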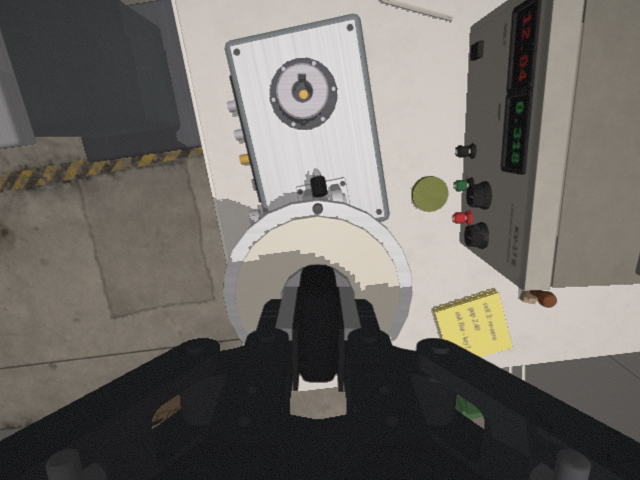

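Probe arm is up (black probe at 318,185), the hub is at about (303,92) with its keyway pointing up, and the pin is at (317,209). I'll fit the hub face and the disc numerically.

```bash
python3 - <<'E'
from h import *
s=snap('wrist');f=s['frame'];o=telemetry.observe()
g=cv2.cvtColor(f,cv2.COLOR_BGR2GRAY)
x0,y0=255,45;c=g[y0:140,x0:350]
C=cv2.resize(c,None,fx=8,fy=8,interpolation=cv2.INTER_CUBIC)
# circle edges by radial search in world at z=.075 around guess: maximise gradient
G=cv2.GaussianBlur(g.astype(np.float32),(3,3),0)
th=np.linspace(0,2*np.pi,180,endpoint=False)
def samp(img,P): 
    uv=np.array([proj(s,p) for p in P],np.float32); return cv2.remap(img,uv[:,:1],uv[:,1:],cv2.INTER_LINEAR)[:,0]
def ring(x,y,r,z,t=th): return samp(G,[[x+r*np.cos(a),y+r*np.sin(a),z] for a in t])
from scipy.optimize import minimize
def fit(x0,r,z,t,w=.0012):
    # face brighter inside than outside (r) ; sign handled by caller
    fun=lambda q:-np.mean(np.clip(ring(q[0]/1e3,q[1]/1e3,r-w,z,t)-ring(q[0]/1e3,q[1]/1e3,r+w,z,t),-60,60))
    return min((minimize(fun,[x0[0]*1e3+a,x0[1]*1e3+b],method='Nelder-Mead') for a in(-2,0,2) for b in(-2,0,2)),key=lambda r:r.fun)
c0=onplane(s,(303.5,92),.075);print('click',c0)
r=fit(c0,.022,.075,th);print('face',r.x,r.fun)
tb=np.array([t for t in th if abs(((t-np.pi/2)+np.pi)%(2*np.pi)-np.pi)>.6])
fb=lambda q:-np.mean(np.clip(ring(q[0]/1e3,q[1]/1e3,.00995,.075,tb)-ring(q[0]/1e3,q[1]/1e3,.0075,.075,tb),-60,60))
rb=min((minimize(fb,[c0[0]*1e3+a,c0[1]*1e3+b],method='Nelder-Mead') for a in(-2,0,2) for b in(-2,0,2)),key=lambda r:r.fun);print('bore',rb.x,rb.fun)
H=rb.x/1e3
tt=np.radians(np.arange(40,130,1.));v=ring(H[0],H[1],.0112,.075,tt);w=np.clip(np.percentile(v,80)-v-20,0,None)
print('keyway deg',np.degrees((tt*w).sum()/w.sum())); print(v.round()[::4])
z=o['tool_pos'][2]-.040+.006
td=np.radians(np.arange(20,160,2.))
R=o['tool_pos']
for zz in (z,z-.006):
  rd=fit(R,.042,zz,td); print('disc',rd.x,rd.fun)
p=onplane(s,(317.5,209),z);print('pin',p,'r',np.hypot(*(p[:2]-R[:2])),np.degrees(np.arctan2(*(p[:2]-R[:2])[::-1])))
print(o['tool_pos'],np.degrees(2*np.arctan2(o['tool_rot'][1],o['tool_rot'][0]))-90)
cv2.imwrite('pics/z6.png',C)
E
```

```text
click [ 0.45649658 -0.15556682  0.075     ]
face [ 455.04852406 -155.37304954] -56.19650650024414
bore [ 454.49657699 -155.59723699] -60.0
keyway deg 79.99250479793079
[188. 188. 187. 187. 182. 158. 118.  87.  75.  74.  75.  75.  78.  89.
 118. 155. 182. 189. 190. 189. 190. 191. 191.]
disc [ 453.52618417 -259.63415609] -45.03436279296875
disc [ 453.2878715  -260.02092102] -48.69397735595703
pin [ 0.45978979 -0.22095779  0.26296518] r 0.03828744852628169 83.54621859394706
[ 0.45548622 -0.25900261  0.29696518] -7.717349796463722
```

jog_arm:
  targets:
    - [[0,0.4,0],[0,0,0],1]
    - [[0.01,0.87,0],[0,0,0],1]
    - [[0.01,0.87,0],[0,0,0],1]
    - [[0.01,0.87,-0.3],[0,0,0],1]
    - [[0.01,0.87,-0.7],[0,0,0],1]
    - [[0.01,0.87,-1],[0,0,0],1]
    - [[0.01,0.87,-1],[0,0,0],1]

```text
t: 13.05
tool_pos: [0.4553, -0.1543, 0.1753]
tool_rot: [0.753, 0.658, -0.002, -0.002]
wrist_force: [-0.1, -0.2, -2.5]
finger_gap: 0.0127
```

```bash
python3 - <<'E'
from h import *
o=telemetry.observe();print(o['tool_pos'],o['tool_rot'],o['wrist_force'])
im=[]
for c in('side','scene'):
    for k in range(3):
        s=snap(c,c+'7')
        print(c,[(q,[(round(m['conf'],2),np.round(m['xy'],1).tolist()) for m in mark_of(c,q)[:2]]) for q in('shaft_end','hub_mouth')])
    p=o['tool_pos'];e=[p[0],p[1],p[2]-.074]
    print('pred shaft',proj(s,e),'hub',proj(s,[.456,-.155,.075]))
    u,v=proj(s,[.456,-.155,.1]).astype(int)
    im.append(cv2.resize(s['frame'][v-35:v+35,u-35:u+35],(400,400),interpolation=cv2.INTER_CUBIC)); print('crop origin',u-35,v-35)
cv2.imwrite('pics/z7.png',np.hstack(im))
E
```

```text
[ 0.4553247  -0.15431879  0.17531785] [ 0.75312129  0.65787684 -0.00160905 -0.00194976] [-0.12842761 -0.2388585  -2.5214221 ]
side [('shaft_end', [(0.83, [368.5, 259.7]), (0.82, [322.2, 265.4])]), ('hub_mouth', [(0.57, [324.0, 281.7])])]
side [('shaft_end', [(0.65, [367.3, 258.0])]), ('hub_mouth', [(0.67, [322.7, 281.0]), (0.39, [323.1, 252.8])])]
side [('shaft_end', [(0.76, [324.8, 266.6]), (0.55, [367.8, 259.9])]), ('hub_mouth', [(0.7, [322.7, 280.3])])]
pred shaft [322.03249852 268.00182966] hub [322.24431033 280.6347259 ]
crop origin 287 233
scene [('shaft_end', [(0.88, [305.3, 257.6])]), ('hub_mouth', [(0.84, [307.6, 269.9])])]
scene [('shaft_end', [(0.69, [303.0, 255.2]), (0.64, [363.7, 242.8])]), ('hub_mouth', [(0.78, [304.8, 269.2])])]
scene [('shaft_end', [(0.92, [306.6, 258.3]), (0.62, [305.9, 270.3])]), ('hub_mouth', [(0.9, [306.3, 270.6])])]
pred shaft [305.97662351 257.6815105 ] hub [306.52734128 267.84323787]
crop origin 271 223
```

View pics/z7.png

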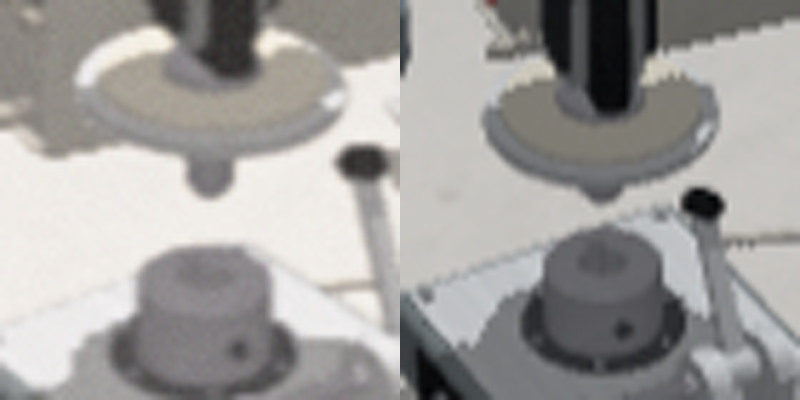

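Shaft hangs above the hub in both views. Side crop has the shaft at column 210 against hub 205; scene crop has 600 against 604. I'll work out what correction that implies.

```bash
python3 - <<'E'
from h import *
A=[];b=[]
for c,dm in(('side',5/5.714),('scene',-4/5.714)):
    s=snap(c);h=np.array([.456,-.155,.101])
    base=proj(s,h)[0]-proj(s,h-[0,0,.026])[0]
    A.append([proj(s,h+[.001,0,0])[0]-proj(s,h)[0],proj(s,h+[0,.001,0])[0]-proj(s,h)[0]]);b.append(dm-base);print(base,A[-1])
print('shaft - hub mm',np.linalg.solve(A,b))
E
```

```text
0.3054948233838104 [np.float64(0.4533679716141137), np.float64(-0.3150178735448321)]
-0.11377216190987838 [np.float64(0.43549336633537905), np.float64(-0.20742501692780024)]
shaft - hub mm [ -7.01816117 -11.90839866]
```

The two cameras look from nearly the same direction, so that solve is ill-conditioned. The well-conditioned lateral direction shows about 0 offset. I'll use the wrist estimate and descend by feel.

jog_arm:
  targets:
    - [[0.005,-0.005,-0.12],[0,0,0],1]
    - [[0.005,-0.005,-0.2],[0,0,0],1]
    - [[0.005,-0.005,-0.24],[0,0,0],1]
    - [[0.005,-0.005,-0.27],[0,0,0],1]
    - [[0.005,-0.005,-0.27],[0,0,0],1]

```text
t: 14.68
tool_pos: [0.4572, -0.1549, 0.1444]
tool_rot: [0.753, 0.658, -0.0, -0.0]
wrist_force: [-1.1, -0.6, -3.5]
finger_gap: 0.0128
```

No upward force and the shaft is about 5 mm in. Continuing.

jog_arm:
  targets:
    - [[0,0,-0.03],[0,0,0],1]
    - [[0,0,-0.06],[0,0,0],1]
    - [[0,0,-0.08],[0,0,0],1]
    - [[0,0,-0.08],[0,0,0],1]

```text
t: 15.18
tool_pos: [0.4571, -0.1549, 0.1348]
tool_rot: [0.753, 0.658, -0.0, -0.0]
wrist_force: [-1.8, -1.4, -3.2]
finger_gap: 0.0128
```

jog_arm:
  targets:
    - [[0,0,-0.03],[0,0,0],1]
    - [[0,0,-0.06],[0,0,0],1]
    - [[0,0,-0.06],[0,0,0],1]

```text
t: 15.55
tool_pos: [0.4571, -0.1548, 0.1274]
tool_rot: [0.753, 0.658, -0.0, -0.0]
wrist_force: [-1.8, -2.0, -4.2]
finger_gap: 0.0124
```

jog_arm:
  targets:
    - [[0,0,-0.02],[0,0,0],1]
    - [[0,0,-0.04],[0,0,0],1]
    - [[0,0,-0.04],[0,0,0],1]

```text
t: 15.92
tool_pos: [0.4572, -0.1548, 0.1228]
tool_rot: [0.753, 0.658, -0.0, -0.0]
wrist_force: [-2.7, -1.7, -3.9]
finger_gap: 0.0127
```

jog_arm:
  targets:
    - [[-0.003,-0.002,-0.02],[0,0,0],1]
    - [[-0.004,-0.003,-0.04],[0,0,0],1]
    - [[-0.004,-0.003,-0.06],[0,0,0],1]
    - [[-0.004,-0.003,-0.06],[0,0,0],1]
  force: 100

```text
t: 16.42
tool_pos: [0.4571, -0.155, 0.116]
tool_rot: [0.753, 0.658, 0.0, 0.0]
wrist_force: [-5.6, -0.6, 5.1]
finger_gap: 0.012
```

jog_arm:
  targets:
    - [[-0.006,0,-0.01],[0,0,0],1]
    - [[-0.006,0,-0.02],[0,0,0],1]
    - [[-0.006,0,-0.03],[0,0,0],1]
    - [[-0.006,0,-0.03],[0,0,0],1]

```text
t: 16.92
tool_pos: [0.457, -0.1553, 0.1153]
tool_rot: [0.753, 0.658, 0.002, 0.001]
wrist_force: [-11.4, 3.7, 40.1]
finger_gap: 0.0121
```

Firm stop at TCP z 0.1153, against 0.115 predicted. I'll ease the push a little and verify by camera.

jog_arm:
  targets:
    - [[-0.004,0.002,0.01],[0,0,0],1]
    - [[-0.004,0.002,0.01],[0,0,0],1]
    - [[-0.004,0.002,0.01],[0,0,0],1]

```text
t: 17.3
tool_pos: [0.4569, -0.1552, 0.1154]
tool_rot: [0.753, 0.658, 0.001, 0.001]
wrist_force: [-5.7, 1.0, 22.8]
finger_gap: 0.0121
```

```bash
python3 - <<'E'
from h import *
im=[]
for c in('side','scene'):
    s=snap(c,c+'8');u,v=proj(s,[.456,-.155,.09]).astype(int)
    im.append(cv2.resize(s['frame'][v-40:v+40,u-40:u+40],(400,400),interpolation=cv2.INTER_CUBIC))
cv2.imwrite('pics/z8.png',np.hstack(im))
o=telemetry.observe();print(o['tool_pos'],o['tool_rot'],o['wrist_force'],o['finger_gap'],o['t'])
E
```

```text
[ 0.45698511 -0.15521143  0.11537092] [0.75285934 0.65817861 0.00136063 0.00136947] [-6.23678769  0.41446684 23.43169337] 0.012116646105929638 17.4
```

View pics/z8.png

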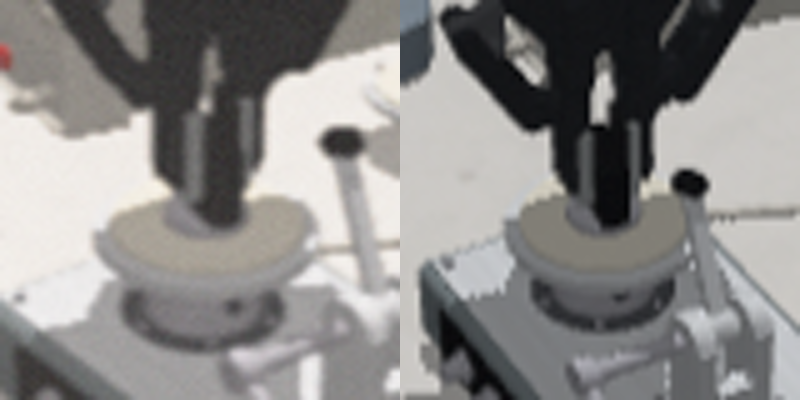

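Both views show the disc lying flat on the hub with the probe arm up and clear. Handing in.

```bash
python3 -c "
from h import *
print(workorder.sign_off()); print(telemetry.observe()['wrist_force'])"
```

```text
the job is handed in; nothing more can be done
None
the job is handed in; nothing more can be done
```

The carrier is mounted in the hub, and I handed the job in with the gripper still holding it pressed down. No verdict was reported. The last reading before hand-in was at t = 17.4 s, well inside the 61 s limit.

- **Lever:** I pressed the lift lever down to its stop. Later pictures show its pad low and the probe arm up, clear of the disc and gripper.
- **Carrier:** I took the larger carrier from its stand by the bar grip and turned it about 25° to match the keyway as seen by the wrist camera. The key then went in without any searching.
- **Home position:** The carrier came to a firm stop at a tool height of 0.1153 m, against 0.115 m predicted. Side and scene pictures show the disc lying flat on the hub face.
- **Hold at hand-in:** The arm was pressing down with about 23 N and the grip was set to 100 N. Tilt was about 0.004 rad.

**Checks that disagreed or went high:**
- A small sideways force of about 6 N remained at the end.
- The push peaked at 40 N through the carrier before I eased it.
- The lever press peaked at about 10 N when it reached its stop, above the advised 2 to 5 N.
- My attempt to check the shaft's position over the hub from the side and scene pictures was unreliable. I used the wrist camera and felt the way in instead.
- I did not re-measure the bystanders at the end. Nothing I saw in the pictures suggests they were touched.

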